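# Shut the curing cabinet's roof vent with the hook pole

### The arm

A 6-joint arm with a two-finger parallel gripper is mounted at the origin on a cart in front of the work surface, level with it; the furniture and walls round the work are solid. World frame = base frame: x ahead of the robot, y to its left, z up, the work surface at z = 0. Lengths are in mm, angles in rad, forces in N, time in s.
With the tool pointing down it reaches from about 325 to 875 mm from the base axis. Payload 4.4 kg.
Tool frame: the origin (TCP) lies on the centre line of the jaws, within the pads' length; the fingertips stand ahead of it and the grasp point (between the pads) lies 6 mm ahead of it (ctrl.tcp_to_tips is the z of the fingertips in the tool frame, in mm); z points along the fingers, y is the line along which they close (so a half turn about z gives the same grasp; the last joint's range is limited). The gripper opens to 85 mm and grips with 20 to 120 N. Pads are 22 mm wide; open, the fingers measure 114 mm over their backs; the gripper's body (76 mm by 85 mm) begins 54 mm behind the grasp point. The pads swing forward as they close: fully open they stand 13 mm farther back than shut.
Start: joints at [1.006, 0.207, 1.542, -0, 1.393, -0.15], TCP at [231.739, 526.236, 256.282] pointing down, gripper open.
Joint ranges: [-2.73, 2.73], [-0.86, 2.22], [0.23, 2.46], [-1.11, 4.25], [0.08, 2.63], [-2.82, 2.82]. Speed limits (rad/s): [2.79, 2.79, 3.14, 3.14, 3.14, 3.14].

### API

Orientations are given as a 3x3 rotation matrix whose columns are the frame's x, y, z axes.
In Python, from plant import ctrl, sensors, optics gives the robot as it stands. Calls block until the motion is done:
- ctrl.move_ptp(position, orientation): joint-space move of the TCP to a pose.
- ctrl.move_l(position, rot=None, vel=150, threshold=None): straight line of the TCP; rot=None keeps the orientation; vel is the mean speed in mm/s. With threshold (N) it stops when the force on the tool has changed by that much, and returns True; else False.
- ctrl.set_joints(angles): joint-space move.
- ctrl.gripper_to(opening, force=None): finger opening in mm; force is the grip in N (None keeps the last); returns when the fingers have stopped.
- ctrl.hold(seconds).
- ctrl.solve_ik(position, orientation): joint angles nearest the present ones, or None.
- sensors.read_state(): the state.
- optics.grab_frame(name): name is "side" or "top" or "wrist"; returns (picture, depth): 400x640x3 uint8, red, green, blue; 400x640 float32, mm along the optical axis (not along the pixel's ray), 0 where there is no reading.
- optics.camera_params(name): a dict with "mtx" (3x3 intrinsics, pixels), "k1" (the pictures are not rectified: a ray, as slopes to the right and down, at radius r is drawn at 1 + k1 r^2 times it, then the intrinsics apply), "R" (3x3) and "t" (3): a world point X has camera coordinates R X + t; the wrist camera has in their place "T_tool_cam" (4x4, takes a point from camera to tool coordinates, whose origin is the TCP and whose axes are the flange's). Camera axes: x right, y down, z forward; pixel columns grow to the right and rows downward; lengths in mm; the calibration is good to about 2 mm. A picture is of the moment at which its call begins: read the wrist's pose just before it. camera_params takes no time and is no camera call.
A pose or a line that the arm cannot do raises ctrl.MotionError and nothing moves.
- ctrl.finish_job(): hands the job in; it is judged then, once.
The state is a dict: "t": time; "q": joint angles; "qvel": joint speeds; "tau": joint torques, N m; "eef_pos": TCP position; "eef_rot": TCP orientation; "force": force on the tool from outside, world axes, zero at the start; "wrist_torque": the same for the moment, N m; "grip_width": finger opening in mm; "grasp_force": force on a finger pad.
Only numpy, scipy, OpenCV 4.12 (cv2) and the standard library are available. Lean on these libraries where they do the work, as an engineer would, in place of code of your own. Each camera call takes 0.05 s, during which the arm holds its last target. There are 200 camera calls.

### The job

Take the hook pole lying on the worktable, put its hook through the ring eye on the open roof vent of the curing cabinet, and with it pull the vent over and lower it gently until it is fully shut, keeping the hook in the eye all the way down. Then unhook the pole and lay it flat on the worktable again. Touch the cabinet and vent only with the pole, do not let it slam, and leave the other things on the table where they are.

Things in the scene. Friction and masses are not known exactly. Their poses are not given: they have to be found in the camera images.
- cabinet: plywood curing cabinet with a slatted front, 135 mm deep (x), 250 mm wide (y), 130 mm high, fixed to the table at the back. Origin at table height; the walls run from x = -50 (front) to +85 mm and y = +-125 mm from it. Its x axis points from its front to its back, y to its left, z up; it faces the robot, turned up to 0.2 rad.
- vent (a joint): angle of the roof vent (plywood panel 112 mm long, 195 wide, 10 thick, 0.12 kg), rad: 0 = shut, flat on the roof; 1.57 = upright; limit 1.9 (leaning back). Its hinge axis lies 65 mm behind the cabinet's origin, 135 mm up, along the cabinet's y; it shuts towards the robot and down. Slightly stiff: it stays put about upright, but below about 1.2 rad it falls shut unless held.
- vent_eye (a point): centre of the steel ring eye on the middle of the vent's free edge: inner diameter 28 mm, bar 6 mm thick, 140 mm from the hinge axis. At joint 0 its axes equal the cabinet's; they tip back as the vent opens. Its hole runs along the cabinet's y, so a prong enters it from the side. With the vent shut the eye is 25 mm before the cabinet's front face, 135 mm above the table.
- pole: hook pole, 377 mm long, about 0.15 kg, lying flat: light wooden bar 18 mm square with a steel L-shaped hook. Origin on its underside at the balance point, 174 mm from the hook end; x to the hook end, y to the side the prong points to, z up. Wood from x = -203 mm, 21 mm wide ferrule from 105 to 135, then an 8 mm steel rod at height 9 mm on to x = 170, where it turns square to +y.
- pole_grip (a point): middle of the bar's section at the balance point, above the origin, 9 mm above the underside; grip here, across the 18 mm width. Same axes as the pole.
- pole_prong (a point): middle of the hook's prong, 170 mm ahead (x) of pole_grip and 28 mm to its side (y), same height. The prong is 8 mm thick and straight, along the pole's y, and its free end is at y = 54 mm.
- tin: round grey metal balm tin, 74 mm across, 34 mm high, in front of the cabinet to its left; bystander. Origin under its centre
- soap_bar: dark soap bar, 54 x 80 x 26 mm, on the right in front of the cabinet; bystander. Origin under its centre
- tape_roll: tape roll lying flat, 100 mm across, 25 mm high, on the left; bystander. Origin under its centre
- clip_jar: small glass jar with a clip lid, 78 x 63 x 81 mm, at the right near the front edge; bystander. Origin under its centre
- soap_bar_0: soap bar, 54 x 80 x 26 mm, near the front edge on the left; bystander. Origin under its centre
- soap_bar_1: soap bar, 54 x 79 x 26 mm, near the front edge further left; bystander. Origin under its centre

How it is judged (in metres and radians):
On the way, in this order (a step that is already met when the one before it is completed fails the run):
1. the hook's prong is through the ring eye while the vent is still open (value of joint vent above 1 rad and x of pole_prong in the frame of vent_eye between -0.013 and 0.013 m and z of pole_prong in the frame of vent_eye between -0.013 and 0.013 m and y of pole_prong in the frame of vent_eye between -0.024 and 0.024 m), for 0.1 s.
2. the vent is fully shut with the hook still in the eye (value of joint vent below 0.04 rad and distance between pole_prong and vent_eye below 0.028 m), for 0.1 s.
At the end, for the whole second after the job is handed in: the vent is shut (joint under 0.04 rad), and the pole lies still and flat on the table (middle of its bar less than 14 mm up, within 0.04 rad of level), its prong more than 60 mm from the eye (value of joint vent below 0.04 rad and height (world z) of pole_grip below 0.014 m and angle between pole's own x axis and vertical between 1.53 and 1.61 rad and linear speed of pole below 0.02 m/s and distance between pole_prong and vent_eye above 0.06 m); the robot touches nothing.
It fails at once if the vent falls or is flung shut (faster than 1.5 rad/s) (velocity of joint vent below -1.5 rad/s).
It fails at once if the arm or gripper touches the cabinet or its vent (contact force between any of the arm, the fingers and cabinet above 0.5 N).
It fails at once if a bystander is moved more than 30 mm (distance of any of tin, soap_bar, tape_roll, clip_jar, soap_bar_0, soap_bar_1 from where it was at the start of the episode above 0.03 m).
It also fails if it takes over 61 s, if anything falls off the work surface, if the arm or the gripper's body presses on something with over 40 N, if the wrist force passes 120 N, or if a joint passes its speed limit or range.

## Working session

There is one attempt and no reset: what is moved stays moved. The work goes in short steps, each a Python script; the robot and the scene stay as the last script left them, time stands still between calls to the robot, and variables do not carry over. Pictures are saved under pics/ and viewed, at most 10 in all, crops included, and the job is handed in when it is done.

```bash
ls; mkdir -p pics
python3 - <<'E'
from plant import ctrl, sensors, optics
import cv2, numpy as np
for n in ("side","top"):
    p,d=optics.grab_frame(n); cv2.imwrite(f"pics/{n}0.png",p[:,:,::-1]); np.savez(f"{n}0.npz",p=p,d=d)
    c=optics.camera_params(n); print(n,c); print(-np.array(c["R"]).T@np.array(c["t"]), (d>0).mean())
print(ctrl.tcp_to_tips, sensors.read_state()["t"], optics.camera_params("wrist"))
E
```

```text
pics
side {'mtx': array([[365.54471251,   0.        , 318.7125063 ],
       [  0.        , 365.54471251, 192.97050486],
       [  0.        ,   0.        ,   1.        ]]), 'k1': 0.01939045905494991, 'R': array([[ 9.96339159e-01, -8.54876300e-02,  3.80331398e-04],
       [-4.57302136e-02, -5.36723718e-01, -8.42517892e-01],
       [ 7.22289907e-02,  8.39416175e-01, -5.38668226e-01]]), 't': array([-563.69865682,  121.04789638, 1176.70559711])}
[ 482.17833439 -970.96569722  736.05332676] 0.995890625
top {'mtx': array([[492.31031494,   0.        , 311.54210364],
       [  0.        , 492.31031494, 192.94035045],
       [  0.        ,   0.        ,   1.        ]]), 'k1': -0.12173335842514915, 'R': array([[-0.01507744, -0.99968379, -0.0201245 ],
       [-0.99400417,  0.01716563, -0.10798639],
       [ 0.10829769,  0.01837567, -0.99394866]]), 't': array([  13.03696574,  559.40647323, 1542.8322388 ])}
[ 389.16376353  -24.9203059  1594.16668681] 0.995859375
25.0 0.1 {'mtx': array([[348.36174788,   0.        , 317.45646698],
       [  0.        , 348.36174788, 199.62138223],
       [  0.        ,   0.        ,   1.        ]]), 'k1': -0.04604225649054519, 'T_tool_cam': array([[ 7.27105095e-05, -9.48886380e-01, -3.15617860e-01,
         8.15447340e+01],
       [ 9.99999760e-01, -1.48324859e-04,  6.76304980e-04,
         7.23480065e-01],
       [-6.88550559e-04, -3.15617833e-01,  9.48886141e-01,
        -1.17349812e+02],
       [ 0.00000000e+00,  0.00000000e+00,  0.00000000e+00,
         1.00000000e+00]])}
```

View pics/top0.png

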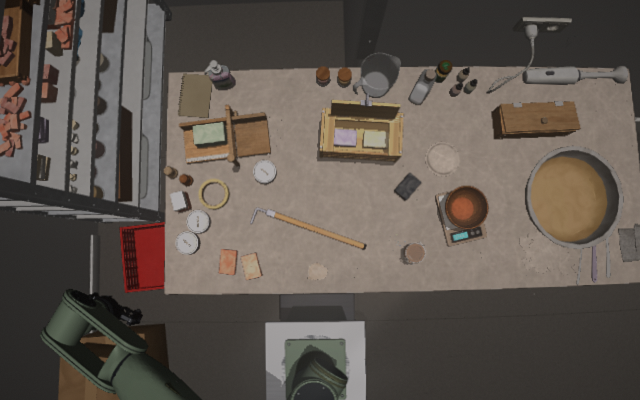

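View pics/side0.png

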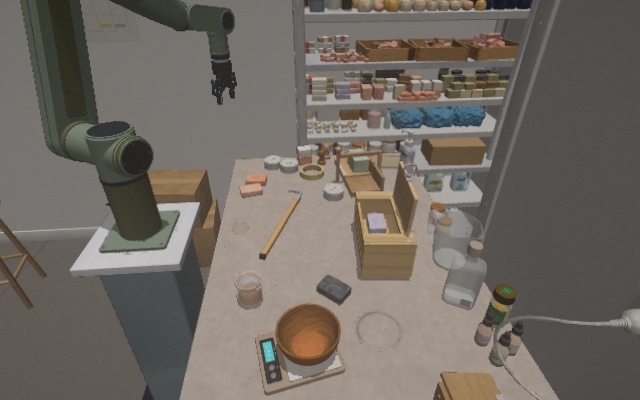

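```bash
cat > h.py <<'E'
import numpy as np, cv2
from plant import ctrl, sensors, optics
def rays(cam,uv):
    c=optics.camera_params(cam); K=np.array(c["mtx"]); uv=np.asarray(uv,float).reshape(-1,2)
    n=cv2.undistortPoints(uv.reshape(-1,1,2),K,np.array([c["k1"],0,0,0.])).reshape(-1,2)
    return np.c_[n,np.ones(len(n))],np.array(c["R"]),np.array(c["t"])
def plane(cam,uv,z):
    n,R,t=rays(cam,uv); o=-R.T@t; d=n@R; return o+d*((z-o[2])/d[:,2])[:,None]
def pts(cam,uv,dep):
    n,R,t=rays(cam,uv); return (n*np.asarray(dep)[:,None]-t)@R
def cloud(cam,d):
    v,u=np.mgrid[:400,:640]; return pts(cam,np.c_[u.ravel(),v.ravel()],d.ravel()).reshape(400,640,3)
def proj(cam,X):
    c=optics.camera_params(cam); X=np.atleast_2d(X)@np.array(c["R"]).T+np.array(c["t"]); n=X[:,:2]/X[:,2:]
    n=n*(1+c["k1"]*(n**2).sum(1))[:,None]; K=np.array(c["mtx"]); return n*[K[0,0],K[1,1]]+K[:2,2]
E
python3 - <<'E'
from h import *
T=np.load("top0.npz"); p,d=T["p"],T["d"]; P=cloud("top",d)
# pole wood
hsv=cv2.cvtColor(p,cv2.COLOR_RGB2HSV)
m=((hsv[...,0]>7)&(hsv[...,0]<25)&(hsv[...,1]>110)&(hsv[...,2]>90)).astype(np.uint8)
m[:, :260]=0; m[:,380:]=0; m[:200]=0; m[260:]=0
c=max(cv2.findContours(m,0,2)[0],key=cv2.contourArea); r=cv2.minAreaRect(c); print("wood rect",r)
b=cv2.boxPoints(r); W=plane("top",b,18); print(W.round(1))
# sharp hook stretch: blow up
for n,s in (("top",(200,195,390,260)),("top",(310,80,420,170)),("side",(340,150,430,285))):
    im=np.load(n+"0.npz")["p"]; x0,y0,x1,y1=s; k=4 if n!="top" or x0==200 else 5
    cv2.imwrite(f"pics/c_{n}_{x0}.png",cv2.resize(im[y0:y1,x0:x1,::-1],None,fx=k,fy=k,interpolation=2))
# cabinet: heights
sel=(P[...,2]>110)&(P[...,2]<300); sel[:, :310]=0; sel[:,410:]=0; sel[:85]=0; sel[175:]=0
Q=P[sel]; hi=Q[Q[:,2]>150]; print("hi",len(hi),hi.min(0),hi.max(0))
w=Q[(Q[:,2]>120)&(Q[:,2]<140)]; print("rim",len(w),cv2.minAreaRect(w[:,:2].astype(np.float32)),np.median(w[:,2]))
a=np.array(hi); top=a[a[:,2]>np.percentile(a[:,2],40)]; print(np.percentile(a[:,2],[5,50,95]))
S=np.load("side0.npz"); Ps=cloud("side",S["d"]); s=(Ps[...,2]>150)&(Ps[...,0]>400)&(Ps[...,0]<1000)&(abs(Ps[...,1])<250); s[:,:340]=0;s[:,440:]=0
a=Ps[s]; print("side hi",len(a),a.min(0),a.max(0)); v,u=np.nonzero(s); i=a[:,2].argsort()[-12:]; print(np.c_[u,v][i].tolist(), a[i].round(0).tolist())
E
```

```text
wood rect ((319.1922912597656, 230.4615478515625), (93.63603973388672, 4.641441345214844), 19.653823852539062)
[[ 485.6  125.    18. ]
 [ 499.5  119.8   18. ]
 [ 394.3 -160.7   18. ]
 [ 380.5 -155.4   18. ]]
hi 1016 [ 768.85040643 -252.74667047  150.10945623] [805.50836751 -59.14176833 297.5914495 ]
rim 1460 ((775.8329467773438, -156.28271484375), (251.4943084716797, 221.73399353027344), 85.1773681640625) 129.97212961142537
[156.85341896 218.05255658 255.25435628]
side hi 879 [ 662.91483878 -249.66156823  150.09631236] [806.11684968 248.43987026 296.53865151]
[[413, 163], [407, 163], [408, 164], [407, 164], [414, 163], [410, 163], [408, 163], [412, 163], [409, 163], [411, 163], [411, 162], [410, 162]] [[796.0, -158.0, 293.0], [780.0, -157.0, 293.0], [781.0, -164.0, 294.0], [779.0, -163.0, 294.0], [797.0, -161.0, 295.0], [787.0, -161.0, 295.0], [782.0, -160.0, 295.0], [792.0, -161.0, 295.0], [784.0, -162.0, 295.0], [789.0, -163.0, 296.0], [790.0, -158.0, 296.0], [787.0, -159.0, 297.0]]
```

Run:
```python
import cv2,numpy as np
a=cv2.imread("pics/c_top_310.png");b=cv2.imread("pics/c_side_340.png");c=cv2.imread("pics/c_top_200.png")
o=np.zeros((600,800,3),np.uint8)
a=cv2.resize(a,(420,343));b=cv2.resize(b,(229,343));c=cv2.resize(c,(720,246))
o[:343,:420]=a;o[:343,430:659]=b;o[350:596,:720]=c;cv2.imwrite("pics/m.png",o)
```

```text
(no output)
```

View pics/m.png

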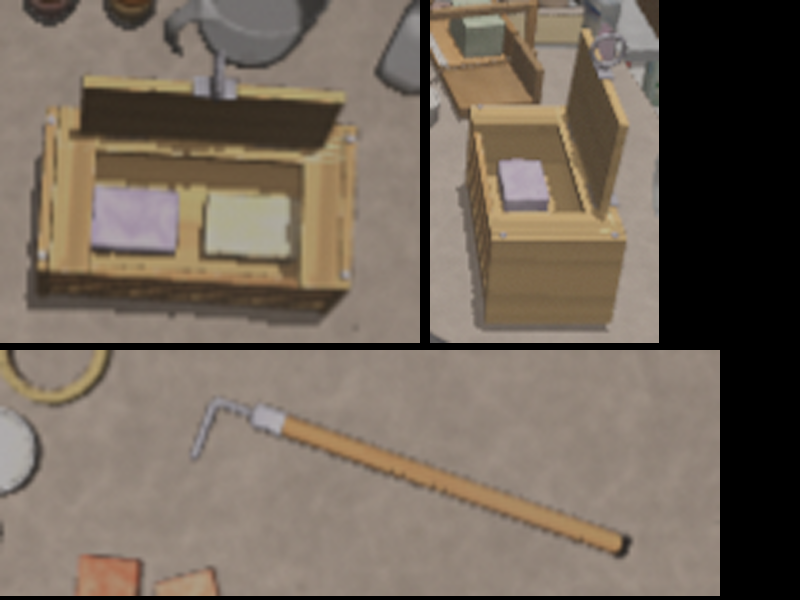

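Run:
```python
from h import *
T=np.load("top0.npz"); d=T["d"]; P=cloud("top",d); S=np.load("side0.npz"); Ps=cloud("side",S["d"])
box=lambda P,z0,z1:P[(P[...,2]>z0)&(P[...,2]<z1)&(P[...,0]>600)&(P[...,0]<850)&(P[...,1]>-320)&(P[...,1]<0)]
w=box(P,122,150); f=w[w[:,0]<700]
# left and right cabinet walls & front from rim points: outline rectangle by convex hull of z~130
r=cv2.minAreaRect(w[:,:2].astype(np.float32)); print("top rim rect",r, cv2.boxPoints(r).round(0).tolist())
for nm,C in (("top",P),("side",Ps)):
    v=box(C,160,250); v=v[(v[:,0]>740)]
    for _ in range(3):
        c=v.mean(0); U=np.linalg.svd(v-c,full_matrices=False); n=U[2][2]; v=v[abs((v-c)@n)<4]
    n=n*np.sign(-n[0]); print(nm,"vent plane",len(v),c.round(1),n.round(3),"yaw",np.arctan2(-n[1],-n[0]),"theta",np.arctan2(-n[0]/1,n[2]), v.min(0).round(),v.max(0).round())
    e=box(C,268,310); print(" ring",len(e),e.mean(0).round(1),e.min(0).round(1),e.max(0).round(1))
# front face from side cam
h=P[(abs(P[...,2]-9)<9)&(P[...,0]>380)&(P[...,0]<540)&(P[...,1]>120)&(P[...,1]<190)&(P[...,2]>4)]; print("hook",len(h),h.round(0).tolist()[:60])
```

```text
top rim rect ((733.0516357421875, -152.69773864746094), (251.8233642578125, 134.9174346923828), 84.93077850341797) [[655.0, -272.0], [789.0, -284.0], [811.0, -33.0], [677.0, -21.0]]
top vent plane 732 [ 781.3 -154.2  208.5] [-0.994  0.077  0.073] yaw -0.07731810523870535 theta 1.497418718153845 [ 771. -251.  160.] [793. -59. 250.]
 ring 29 [ 785.  -156.8  289.9] [ 770.5 -159.6  274.8] [ 804.3 -153.8  300.2]
side vent plane 695 [ 778.5 -175.5  206.1] [-0.995  0.076  0.059] yaw -0.07612712612047615 theta 1.5116266117637585 [ 769. -259.  160.] [791. -61. 250.]
 ring 63 [ 786.9 -160.6  284.1] [ 768.6 -164.9  268.7] [ 806.1 -156.2  296.5]
hook 244 [[539.0, 176.0, 4.0], [538.0, 133.0, 6.0], [538.0, 127.0, 6.0], [536.0, 176.0, 4.0], [535.0, 143.0, 8.0], [532.0, 179.0, 7.0], [532.0, 166.0, 4.0], [532.0, 156.0, 5.0], [532.0, 153.0, 4.0], [532.0, 133.0, 5.0], [529.0, 159.0, 8.0], [529.0, 156.0, 6.0], [528.0, 133.0, 7.0], [528.0, 120.0, 5.0], [526.0, 173.0, 5.0], [526.0, 160.0, 4.0], [523.0, 179.0, 5.0], [522.0, 162.0, 10.0], [522.0, 143.0, 5.0], [522.0, 133.0, 8.0], [519.0, 181.0, 16.0], [519.0, 162.0, 9.0], [519.0, 137.0, 5.0], [516.0, 188.0, 13.0], [515.0, 184.0, 14.0], [515.0, 181.0, 15.0], [516.0, 178.0, 12.0], [515.0, 175.0, 14.0], [515.0, 172.0, 12.0], [516.0, 169.0, 10.0], [516.0, 163.0, 5.0], [515.0, 137.0, 5.0], [513.0, 188.0, 9.0], [513.0, 185.0, 10.0], [512.0, 182.0, 11.0], [512.0, 178.0, 12.0], [512.0, 175.0, 11.0], [513.0, 172.0, 8.0], [512.0, 168.0, 14.0], [512.0, 165.0, 16.0], [512.0, 162.0, 15.0], [512.0, 158.0, 17.0], [512.0, 156.0, 10.0], [511.0, 142.0, 18.0], [512.0, 139.0, 14.0], [509.0, 188.0, 14.0], [509.0, 185.0, 9.0], [509.0, 173.0, 6.0], [509.0, 168.0, 15.0], [508.0, 165.0, 18.0], [509.0, 162.0, 15.0], [509.0, 158.0, 15.0], [509.0, 155.0, 14.0], [509.0, 153.0, 9.0], [508.0, 145.0, 16.0], [508.0, 139.0, 17.0], [508.0, 136.0, 15.0], [508.0, 133.0, 14.0], [506.0, 188.0, 13.0], [506.0, 185.0, 11.0]]
```

```bash
cat >> h.py <<'E'
CY=-0.084; CX=np.array([np.cos(CY),np.sin(CY),0]); CYV=np.array([-np.sin(CY),np.cos(CY),0]); ZV=np.array([0,0,1.])
HINGE=np.array([715.6,-151.2,0])+65*CX+135*ZV
PY=1.212; PO=np.array([455.6,24.1,0])
def rot(yaw,s=1):  # tool down, x = s*pole x
    x=np.array([np.cos(yaw),np.sin(yaw),0])*s; z=-ZV; return np.c_[x,np.cross(z,x),z]
E
python3 - <<'E'
from h import *
px=np.array([np.cos(PY),np.sin(PY),0]); py=np.array([-px[1],px[0],0])
print(proj("top",[PO+170*px+[0,0,9],PO+170*px+54*py+[0,0,9]]).round(1), "expect (256.7,209),(251.5,223.2)")
print(plane("top",[[256.7,209],[251.5,223.2]],9).round(1))
eye=HINGE+140*(np.cos(1.5)*CX+np.sin(1.5)*ZV); print("eye",eye.round(1), proj("side",eye),proj("top",eye))
for s in (1,-1):
    print(s,ctrl.solve_ik(PO+[0,0,29],rot(PY,s)))
    pr=eye-170*CX-28*CYV+[0,0,20]; print(ctrl.solve_ik(pr,rot(CY,s)))
    print(ctrl.solve_ik(HINGE+150*-CX-170*CX-28*CYV+[0,0,20],rot(CY,s)))
E
```

```text
[[256.6 208.2]
 [250.8 223.9]] expect (256.7,209),(251.5,223.2)
[[512.6 182.9   9. ]
 [466.8 200.    9. ]]
eye [ 790.2 -157.5  274.6] [[409.7567635  169.18949156]] [[366.90921548  99.42925623]]
1 [-1.37231416e-01  2.94138161e-01  1.99025895e+00 -4.44089210e-16
  8.57195538e-01  2.21564911e-01]
[-4.04658360e-01  3.22181631e-01  1.31826201e+00 -4.44089210e-16
  1.50114901e+00  1.25013797e+00]
[-5.09353034e-01  1.29482365e-01  1.85713708e+00 -4.44089210e-16
  1.15497320e+00  1.14544329e+00]
-1 None
[-4.04658360e-01  3.22181631e-01  1.31826201e+00 -4.44089210e-16
  1.50114901e+00 -1.89145469e+00]
[-5.09353034e-01  1.29482365e-01  1.85713708e+00 -4.44089210e-16
  1.15497320e+00 -1.99614936e+00]
```

Run:
```python
from h import *
ctrl.gripper_to(45,30)
R=rot(PY)
ctrl.move_ptp(PO+[0,0,150],R)
print(ctrl.move_l(PO+[0,0,28.5],vel=80,threshold=8), sensors.read_state()["eef_pos"])
ctrl.gripper_to(0,100)
s=sensors.read_state(); print(s["grip_width"],s["grasp_force"],s["force"])
ctrl.move_l(PO+[0,0,240],vel=100)
g=[480,-60,260]
ctrl.move_ptp(g,rot(CY))
for n in ("side","top"):
    p,d=optics.grab_frame(n); np.savez(f"{n}1.npz",p=p,d=d); cv2.imwrite(f"pics/{n}1.png",p[:,:,::-1])
s=sensors.read_state(); print(s["t"],s["grip_width"],s["eef_pos"],s["force"])
gp=s["eef_pos"]-[0,0,19.5]; X=[gp-203*CX,gp,gp+170*CX,gp+170*CX+54*CYV]
print(proj("side",X).round(1).tolist(),proj("top",X).round(1).tolist())
a=proj("side",X).mean(0).astype(int); 
cv2.imwrite("pics/s1.png",cv2.resize(np.load("side1.npz")["p"][90:240,190:440,::-1],None,fx=3.2,fy=3.2,interpolation=2))
```

```text
False [456.14115652  24.03283013  29.01542275]
14.902862975656715 98.63229990005493 [-1.43031124  0.82760499  4.71731698]
8.05 15.295414174983081 [479.76672269 -59.58370014 259.74043328] [ 0.74382275 -0.6170676  -1.40840797]
[[218.1, 167.7], [290.2, 167.7], [350.4, 167.7], [349.0, 158.9]] [[328.7, 287.4], [333.5, 213.1], [337.4, 152.4], [318.1, 151.2]]
```

View pics/s1.png

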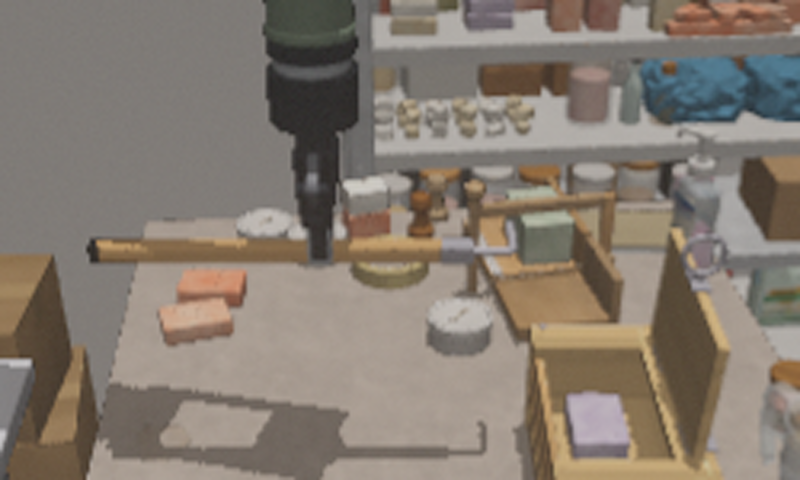

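```bash
cat >> h.py <<'E'
def tcp(pr): return pr-170*CX-28*CYV+[0,0,19.5]
def arc(th,r): return HINGE+r*(np.cos(th)*CX+np.sin(th)*ZV)
E
python3 - <<'E'
from h import *
e=arc(1.5,140)+[-1,0,0]
ctrl.move_l(tcp(e-58*CYV-100*CX),vel=150); ctrl.move_l(tcp(e-58*CYV),vel=80)
s=sensors.read_state(); print(s["t"],s["eef_pos"],s["force"])
X=[e,e-58*CYV-28*CYV,e-58*CYV+26*CYV]
for n in ("side","top"):
    p,d=optics.grab_frame(n); np.savez(f"{n}2.npz",p=p,d=d)
    print(n,proj(n,X).round(1).tolist())
a=cv2.resize(np.load("side2.npz")["p"][140:215,360:450,::-1],None,fx=8,fy=8,interpolation=2)[:600,:400+320]
cv2.imwrite("pics/a2.png",cv2.resize(np.hstack([cv2.resize(a,(480,400)),cv2.resize(np.load("top2.npz")["p"][80:180,330:410,::-1],(320,400),interpolation=2)]),(800,400)))
E
```

```text
10.7167 [ 612.27368524 -228.95844131  294.23468417] [ 1.0508877  -0.88431076 -1.4009303 ]
side [[409.4, 169.2], [416.9, 186.5], [412.0, 175.3]]
top [[366.9, 99.8], [397.9, 101.9], [378.5, 100.5]]
```

View pics/a2.png

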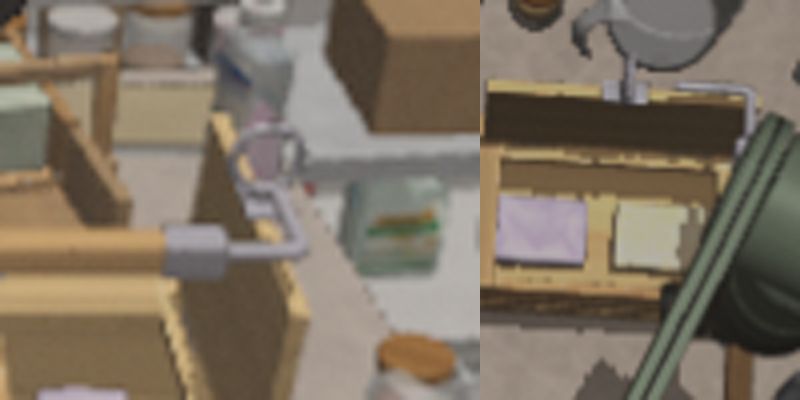

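Run:
```python
from h import *
S=np.load("side2.npz")["p"][155:195,390:430,::-1]; S0=np.load("side1.npz")["p"][155:195,390:430,::-1]
f=lambda a:cv2.resize(a,(400,400),interpolation=cv2.INTER_NEAREST)
cv2.imwrite("pics/z2.png",np.hstack([f(S0),f(S)]))
```

```text
(no output)
```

View pics/z2.png

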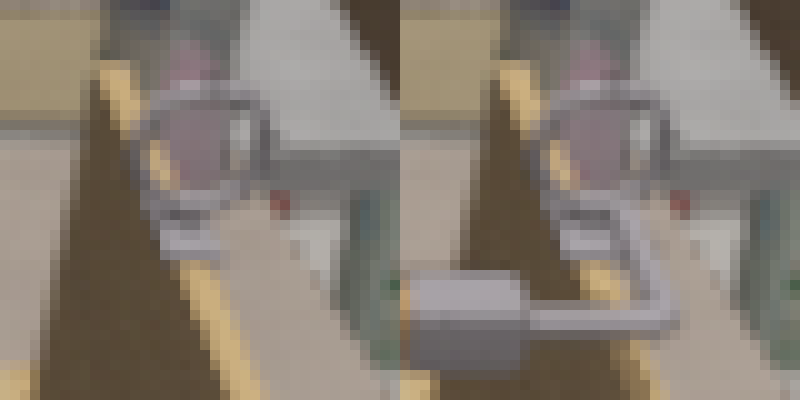

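```bash
sed -i 's/^def tcp.*/def tcp(pr): return pr-167*CX-28*CYV+[0,0,18]/' h.py
python3 - <<'E'
from h import *
e=arc(1.5,140)
ctrl.move_l(tcp(e-58*CYV),vel=50)
print(ctrl.move_l(tcp(e),vel=30,threshold=4))
s=sensors.read_state(); print(s["t"],s["eef_pos"]-tcp(e),s["force"])
a=[]
for n in ("side","top"):
    p,d=optics.grab_frame(n); np.savez(f"{n}3.npz",p=p,d=d)
    c=p[155:195,390:430] if n=="side" else p[80:120,345:385]
    a.append(cv2.resize(c[:,:,::-1],(400,400),interpolation=cv2.INTER_NEAREST))
cv2.imwrite("pics/z3.png",np.hstack(a))
E
```

```text
False
13.15 [-0.03436911 -0.15391949 -0.03180237] [-0.55994987 -0.26111054 -1.94985973]
```

View pics/z3.png

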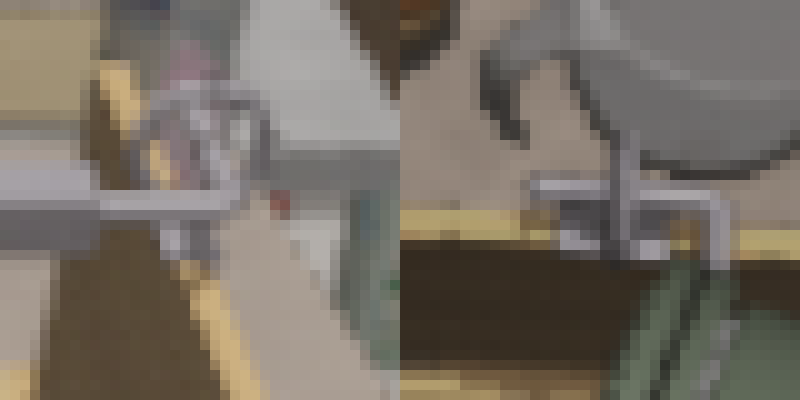

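Run:
```python
from h import *
t=ctrl.move_l(tcp(arc(1.5,156)),vel=15,threshold=2.0)
s=sensors.read_state(); r=140+s["eef_pos"][2]-tcp(arc(1.5,140))[2]; print(t,r,s["force"],s["t"])
r=min(max(r,147),152)-0.7; f0=None
for th in np.linspace(1.5,0.95,12):
    ctrl.move_l(tcp(arc(th,r)),vel=30); s=sensors.read_state(); print(round(th,2),round(s["t"],2),s["force"].round(2))
p,d=optics.grab_frame("side"); np.savez("side4.npz",p=p,d=d)
cv2.imwrite("pics/s4.png",cv2.resize(p[140:240,340:440,::-1],(600,600),interpolation=2))
print(r,proj("side",[arc(.95,140),arc(.95,112)]))
```

```text
True 153.25239655928192 [ 0.53990133  0.14876008 -1.45322683] 14.2
1.5 14.45 [-0.01 -0.44 -1.16]
1.45 14.85 [ 0.57 -0.98 -1.96]
1.4 15.25 [-0.44 -0.8  -0.94]
1.35 15.65 [ 0.32 -0.64 -1.27]
1.3 16.05 [-0.46  0.46 -1.12]
1.25 16.45 [ 0.33  0.14 -0.87]
1.2 16.85 [-3.29  0.45 -1.94]
1.15 17.25 [-20.83   0.58   2.89]
1.1 17.65 [-34.85   0.62   3.93]
1.05 18.05 [-45.8   -2.5    0.35]
1.0 18.45 [-48.12  -1.31  -3.34]
0.95 18.85 [-57.08  -4.82  -5.75]
151.3 [[435.57861084 177.72070733]
 [427.99743401 185.08944815]]
```

View pics/s4.png

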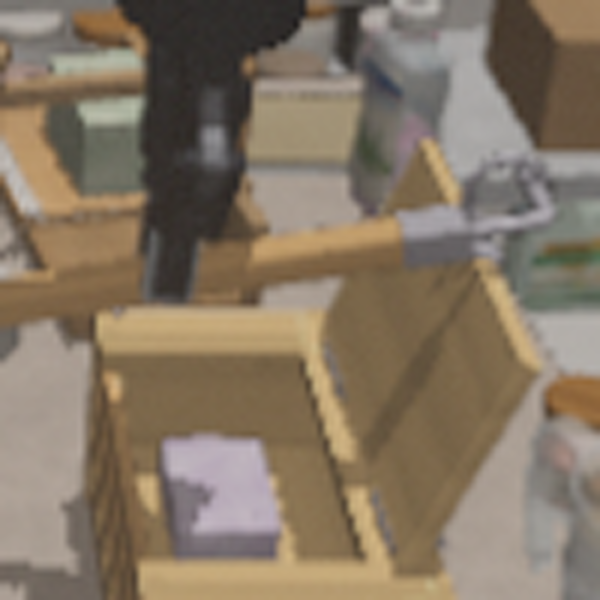

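```bash
sed -i 's/^def arc.*/def arc(th,r): return HINGE+r*(-np.cos(th)*CX+np.sin(th)*ZV)/' h.py
python3 - <<'E'
from h import *
print(sensors.read_state()["grip_width"],sensors.read_state()["force"])
for th in (2.1,2.0,1.9,1.85):
    ctrl.move_l(tcp(arc(th,147)),vel=40); s=sensors.read_state(); print(round(th,2),round(s["t"],2),s["force"].round(2))
a=[]
for n in ("side","top"):
    p,d=optics.grab_frame(n); np.savez(f"{n}5.npz",p=p,d=d)
    c=p[130:205,345:445] if n=="side" else p[70:145,330:430]
    a.append(cv2.resize(c[:,:,::-1],(400,300),interpolation=2))
S=cv2.resize(np.load("side5.npz")["p"][130:200,280:440,::-1],(800,350),interpolation=2)
T=cv2.resize(np.load("top5.npz")["p"][70:110,340:420,::-1],(500,250),interpolation=2)
o=np.zeros((600,800,3),np.uint8);o[:350]=S;o[350:,:500]=T;cv2.imwrite("pics/m5.png",o)
pr=arc(1.85,147)
print(proj("side",[arc(1.85,140),pr-28*CYV,pr+26*CYV,pr-28*CYV-65*CX,pr-28*CYV-170*CX]).round(1).tolist(),proj("top",[arc(1.85,140),pr-28*CYV,pr+26*CYV]).round(1).tolist())
E
```

```text
15.436202555222463 [-57.58922147  -4.39275402  -5.71054707]
2.1 19.41 [-22.36  -3.66  -3.62]
2.0 19.93 [-3.02 -1.77 -4.08]
1.9 20.44 [-0.46  0.64 -4.36]
1.85 20.77 [-0.22  1.68 -3.11]
[[420.5, 170.9], [424.3, 173.9], [419.3, 163.9], [398.6, 174.0], [357.2, 174.0]] [[367.3, 90.1], [377.6, 89.3], [358.2, 88.0]]
```

View pics/m5.png

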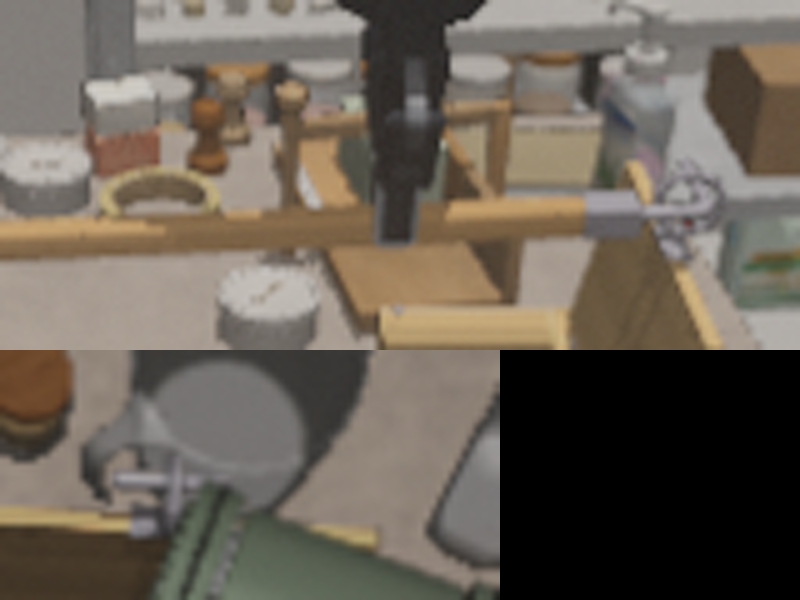

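```bash
sed -i 's/^def tcp.*/def tcp(pr): return pr-162*CX-28*CYV+[0,0,12]/' h.py
python3 - <<'E'
from h import *
f0=np.array([0.5,-.6,-1.6]); r=149.
ctrl.move_l(tcp(arc(1.8,r)),vel=30)
for th in np.arange(1.74,-0.01,-0.06):
    ctrl.move_l(tcp(arc(th,r)),vel=30); s=sensors.read_state(); f=s["force"]-f0
    rad=-np.cos(th)*CX+np.sin(th)*ZV; tan=np.sin(th)*CX+np.cos(th)*ZV
    fr,ft=f@rad,f@tan; print(round(th,2),round(s["t"],1),round(fr,1),round(ft,1),round(f@CYV,1),r)
    if fr>-0.7: r=min(r+.5,153)
    elif fr<-3: r=max(r-1,144)
    if abs(fr)>25 or abs(ft)>15: break
print(s["eef_pos"],s["grip_width"])
for n in ("side","top"):
    p,d=optics.grab_frame(n); np.savez(f"{n}6.npz",p=p,d=d)
P=cloud("side",np.load("side6.npz")["d"]); 
b=P[(P[...,0]>650)&(P[...,0]<770)&(P[...,1]>-240)&(P[...,1]<-70)&(P[...,2]>120)&(P[...,2]<260)]
c=b.mean(0);n=np.linalg.svd(b-c,full_matrices=False)[2][2]; print("vent",len(b),c,n)
E
```

```text
1.74 21.6 -0.6 -0.6 0.3 149.0
1.68 22.0 -0.2 -0.4 0.1 149.5
1.62 22.5 -1.5 -0.8 0.0 150.0
1.56 22.9 -2.2 -0.8 0.7 150.0
1.5 23.4 -1.5 0.0 0.6 150.0
1.44 23.8 -2.7 -0.8 0.5 150.0
1.38 24.3 -2.9 -1.0 0.6 150.0
1.32 24.7 -3.3 -0.6 0.1 150.0
1.26 25.2 -1.7 -0.5 -0.2 149.0
1.2 25.6 -2.3 -0.3 0.1 149.0
1.14 26.1 -3.2 -0.5 0.5 149.0
1.08 26.5 -1.5 0.4 0.4 148.0
1.02 27.0 -2.0 -0.9 0.4 148.0
0.96 27.4 -2.3 -0.2 0.7 148.0
0.9 27.9 -3.5 -0.8 0.8 148.0
0.84 28.3 -2.4 -0.7 0.7 147.0
0.78 28.8 -2.3 0.1 0.1 147.0
0.72 29.2 -3.3 -0.4 -0.0 147.0
0.66 29.6 -2.1 -0.7 1.4 146.0
0.6 30.1 -1.5 0.3 0.6 146.0
0.54 30.5 -3.3 -0.4 -0.4 146.0
0.48 31.0 -0.5 -1.0 0.3 145.0
0.42 31.4 -2.3 0.4 0.5 145.5
0.36 31.9 -3.3 0.1 -0.1 145.5
0.3 32.3 -0.2 0.3 -0.0 144.5
0.24 32.7 -1.8 -0.4 0.7 145.0
0.18 33.2 -1.0 -0.4 0.4 145.0
0.12 33.6 -2.4 -0.2 0.6 145.0
0.06 34.1 -2.6 -0.1 0.4 145.0
-0.0 34.5 0.4 0.1 -0.7 145.0
[ 471.69970376 -158.64696881  146.64424864] 14.927172289154106
vent 1403 [ 715.27357691 -163.64446601  141.47224678] [ 0.01084549  0.00431891 -0.99993186]
```

Run:
```python
from h import *
p0=tcp(arc(0,145))
print(ctrl.move_l(p0-[0,0,14],vel=20,threshold=3), sensors.read_state()["eef_pos"][2]-p0[2])
ctrl.hold(0.3)
p,d=optics.grab_frame("side"); np.savez("side7.npz",p=p,d=d)
pt,_=optics.grab_frame("top")
print(proj("side",arc(0,140)),proj("top",arc(0,140)),sensors.read_state()["t"])
P=cloud("side",d); b=P[(P[...,0]>650)&(P[...,0]<770)&(P[...,1]>-240)&(P[...,1]<-70)&(P[...,2]>120)&(P[...,2]<260)]
n=np.linalg.svd(b-b.mean(0),full_matrices=False)[2][2]; print("vent",b.mean(0),n)
cv2.imwrite("pics/z7.png",np.hstack([cv2.resize(p[180:240,320:400,::-1],(400,300),interpolation=2),cv2.resize(pt[125:185,320:400,::-1],(400,300),interpolation=2)]))
```

```text
True -9.481437130448171
[[349.72760414 212.79553908]] [[360.01728571 161.4003037 ]] 35.525
vent [ 715.54046285 -163.28422885  141.46650271] [ 0.01183464  0.00452088 -0.99991975]
```

View pics/z7.png

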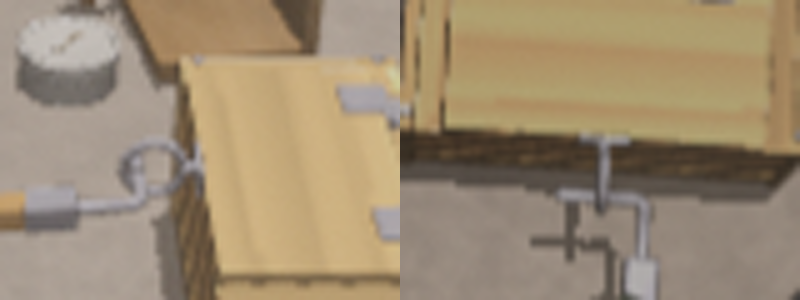

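Run:
```python
from h import *
p0=tcp(arc(0,145))
ctrl.move_l(p0+5*CX,vel=30)
print(ctrl.move_l(p0+5*CX-70*CYV,vel=40,threshold=6), sensors.read_state()["force"])
ctrl.move_l(p0-70*CX-70*CYV,vel=100)
s=sensors.read_state(); ctrl.move_l([s["eef_pos"][0]+20,s["eef_pos"][1],240],vel=150)
ctrl.move_ptp(PO+[0,0,240],rot(PY))
ctrl.move_l(PO+[0,0,60],vel=120)
print(ctrl.move_l(PO+[0,0,28.5],vel=30,threshold=10)); s=sensors.read_state(); print(s["eef_pos"],s["force"],s["t"])
```

```text
False [-0.17021077  0.28373712 -0.55222668]
False
[456.43819478  23.97299592  28.98721139] [2.54287013 2.49459074 3.35433651] 43.45
```

Run:
```python
from h import *
ctrl.gripper_to(50); ctrl.hold(0.3)
ctrl.move_l(PO+[0,0,160],vel=80); ctrl.move_ptp([400,250,250],rot(PY)); ctrl.hold(0.3)
p,d=optics.grab_frame("top"); P=cloud("top",d)
hsv=cv2.cvtColor(p,cv2.COLOR_RGB2HSV)
m=((hsv[...,0]>7)&(hsv[...,0]<25)&(hsv[...,1]>110)&(hsv[...,2]>90)).astype(np.uint8)
m[:, :260]=0; m[:,380:]=0; m[:200]=0; m[260:]=0
c=max(cv2.findContours(m,0,2)[0],key=cv2.contourArea); print(cv2.minAreaRect(c))
k=np.zeros_like(m); cv2.drawContours(k,[c],-1,1,-1); k=cv2.erode(k,np.ones((2,2))); Q=P[k>0]; ax=Q[:,:2]@[np.cos(PY),np.sin(PY)]
print("z",np.median(Q[:,2]),"slope",np.polyfit(ax-ax.mean(),Q[:,2],1))
ps,ds=optics.grab_frame("side"); B=cloud("side",ds); b=B[(B[...,0]>650)&(B[...,0]<770)&(B[...,1]>-240)&(B[...,1]<-70)&(B[...,2]>120)&(B[...,2]<260)]; print("vent z",b.mean(0)[2],np.linalg.svd(b-b.mean(0),full_matrices=False)[2][2])
s=sensors.read_state(); print(s["t"],s["force"])
```

```text
((322.2584533691406, 231.7677001953125), (93.3005599975586, 4.604011535644531), 19.440034866333008)
z 18.513007470703243 slope [4.06291280e-03 1.82310717e+01]
vent z 141.45190427929919 [ 0.01176636  0.00516046 -0.99991746]
47.35 [ 0.61572148  0.59130091 -0.18006624]
```

The pole's top sits at 18.5 mm and is level, the vent is shut, and the arm is clear of everything, so I'm handing in.

```bash
python3 -c "
from plant import ctrl
print(ctrl.finish_job())"
```

```text
the job is handed in; nothing more can be done
None
```

I handed the job in at about 47 s: the vent measures shut with the hook kept in the eye all the way down, and the pole is unhooked and flat on the table where it started; one early mistake pushed the vent back against its open stop (wrist force up to 58 N), and I did not re-measure the bystanders.

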